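# Thread a hinge pin through both lugs and hold it for brazing

## Task

First switch on the fume extractor: turn the rotary handle on top of the grey switch box clockwise until it clicks over to on. Then draw the long steel pin out of the wooden tool block, thread it down from above through both lugs of the bracket in the vise until about 15 mm of it sticks out below the lower lug, and finish while still holding it there in the gripper, hanging still and clear of the bench, ready to be brazed in: do not let go. Leave the other tools and things where they are.

Things in the scene. Friction and masses are not known exactly. Their poses are not given: they have to be found in the camera images.
- switch (a joint): rotary handle of the extractor's switch, in rad: 0 is off, 1.047 (60 degrees) is on, growing clockwise seen from above. Sprung detents (about 0.08 N m to get over the middle at 0.52) pull it to the nearer end stop, where it stays.
- switch_grip (a point): grip point on the handle's vertical turning axis, 92 mm above the bench. The handle is a black upright bar 13 mm thick and 30 mm tall, its top 8 mm above this point, on a black disc of 48 mm diameter, its top 22 mm below. The point turns with it: z up, x along the bar, which reaches 29 mm to -x (end with a white pointer line) and 21 mm to +x; grip it across y.
- switch_box: grey box fixed to the bench, 104 x 104 mm, 61 mm high, handle on top; origin at the centre of its underside, z up. It and the tool block stand to the right of the vise, either one nearer to it. At off the pointer looks to the box's own -x; ticks on the cover mark off (short) and on (long). A black cable gland sticks out 40 mm on its +x side.
- tool_block: wooden block fixed to the bench, 110 x 110 mm, 60 mm high, with four upright blind holes 14 mm wide, 45 mm deep, at (+-26, +-26) mm; origin at the centre of its underside, z up. One tool stands in each hole: the long pin (top 185 mm above the bench) and three others (tops at most 130 mm above it); which is where varies.
- pin: the pin to thread: plain round steel rod 12 mm in diameter and 170 mm long, about 0.15 kg, both ends tapered to 7 mm over the last 4.5 mm; by far the longest tool in the block. Origin at the centre of its lower end, z along it to its upper end. It stands upright (a slight lean at most) 45 mm deep in its hole, its lower end 15 mm above the bench.
- pin_foot (a point): centre of the pin's lower end face
- pin_top (a point): centre of the pin's upper end face, 170 mm above the foot
- vise: dark iron bench vise fixed to the bench, jaws 100 mm wide, top 136 mm above the bench; origin at the centre of its underside, z up, x towards its screw and handle bar (which reaches x = 202 mm), y along the jaws. Jaws occupy |y| < 50 mm.
- bracket: steel bracket clamped in the vise, immovable; origin and axes of the vise. Upright plate, x 0 to 8, y -125 to 15 mm, 66 to 148 mm above the bench, overhanging the jaws' -y end. From it two level lugs stick out, one above the other, x 8 to 60, y -112 to -78 mm, 12 mm thick, each with an upright 14 mm through hole, both on one axis (x 42, y -95 mm).
- upper_lug (a point): centre of the upper lug's hole in its top face, 142 mm above the bench; z up. The hole is 12 mm deep; the space between the lugs is 46 mm.
- lower_lug (a point): centre of the lower lug's hole in its top face, 84 mm above the bench, 58 mm below the upper one; z up. The lug's underside is 12 mm lower (72 mm above the bench); below it there is nothing but the bench.
- short_pin: bystander in the tool block: like the pin, 12 mm in diameter, but only 105 mm long; origin at its lower end
- punch: bystander in the tool block: dark centre punch, 12 mm shank, 110 mm long, point up; origin at its lower end
- chisel: bystander in the tool block: cold chisel, 12 mm shank, 112 mm long, 19 mm wide edge up; origin at its lower end
- hammer: bystander lying beyond the block and switch box: hammer with a wooden handle, 260 mm long; origin under its middle
- flux_jar: bystander: white jar with a metal cap, 60 mm in diameter, 75 mm tall; origin under its centre
- tin_cup: bystander: copper-coloured cup, 72 mm in diameter, 85 mm tall; origin under its centre
- file: bystander: flat file with a wooden handle, lying, 250 mm long; origin under its middle
- coupling: bystander: copper pipe coupling, 32 mm in diameter, 40 mm tall, standing; origin under its centre
There are look-alikes about, which are no part of the job. There is more than one size of the switch_box; the job needs the largest.

How it is judged:
On the way, in this order (a step that is already met when the one before it is completed fails the run):
1. the extractor's switch is turned to on (value of joint switch above 0.9 rad), for 0.2 s.
2. the pin is drawn right out of the tool block (height (world z) of pin_foot above 0.065 m), for 0.1 s.
3. the pin's lower end has entered the upper lug's hole from above (z of pin_foot in the frame of upper_lug between -0.058 and -0.005 m and horizontal distance between pin_foot and upper_lug below 0.006 m and angle between the z axis of pin and the z axis of bracket, either way round below 0.2 rad), for 0.05 s.
4. the pin's lower end has entered the lower lug's hole too (z of pin_foot in the frame of lower_lug below -0.005 m and horizontal distance between pin_foot and lower_lug below 0.004 m and angle between the z axis of pin and the z axis of bracket, either way round below 0.06 rad), for 0.1 s.
At the end, for the whole second after the job is handed in: The switch is on (joint above 0.9 rad); the pin, upright (within 0.06 rad), passes through both lugs, its lower end on the lugs' axis (within 4 mm) and 6 to 26 mm below the lower lug's underside, so clear of the bench; the fingers still grip it (more than 3 N) and it is still (value of joint switch above 0.9 rad and z of pin_foot in the frame of lower_lug between -0.038 and -0.018 m and horizontal distance between pin_foot and lower_lug below 0.004 m and angle between the z axis of pin and the z axis of bracket, either way round below 0.06 rad and height (world z) of pin_top above 0.19 m and contact force between pin and the fingers above 3 N and linear speed of pin below 0.01 m/s and angular speed of pin below 0.1 rad/s); the arm keeps its last pose, push and grip.
It fails at once if another tool in the block is moved more than 30 mm (distance of any of short_pin, punch, chisel from where it was at the start of the episode above 0.03 m).
It fails at once if a thing lying on the bench is moved more than 30 mm (distance of any of hammer, flux_jar, tin_cup, file, coupling from where it was at the start of the episode above 0.03 m).
It also fails if it takes over 61 s, if anything falls off the work surface, if the arm or the gripper's body presses on something with over 40 N, if the wrist force passes 120 N, or if a joint passes its speed limit or range.

## Robot

A 6-joint arm with a two-finger parallel gripper is mounted at the origin on the work surface. World frame = base frame: x ahead of the robot, y to its left, z up, the work surface at z = 0. Lengths are in m, angles in rad, forces in N, time in s.
With the tool pointing down it reaches from about 0.35 to 0.925 m from the base axis. Payload 6.4 kg.
Tool frame: the origin (TCP) lies at the very end of the fingers, on their centre line; the grasp point (between the pads) lies pinch_z behind it (pinch_z is the distance from the TCP to the grasp point, in m); z points along the fingers, y is the direction in which the jaws open and shut (so a half turn about z gives the same grasp; the last joint's range is limited). The gripper opens to 85 mm and grips with 20 to 120 N. Pads are 22 mm wide; open, the fingers measure 114 mm over their backs; the gripper's body (76 mm by 85 mm) begins 54 mm behind the grasp point. The pads swing forward as they close: fully open they stand 13 mm farther back than shut.
Start: joints at [1.09, 0.245, 1.558, -0, 1.339, -0.174], TCP at [0.196, 0.62, 0.231] pointing down, gripper open.
Joint ranges: [-3.13, 3.13], [-1.02, 2.26], [0.13, 2.54], [-0.95, 4.09], [0.21, 2.88], [-2.74, 2.74]. Speed limits (rad/s): [2.57, 2.57, 3.14, 3.14, 3.14, 3.14].

## Interface

Orientations are given as a rotation vector (axis times angle).
In Python, from plant import observe, read_camera, get_calibration, close_job, cut_out, pinch_z gives the robot as it stands.
- The arm moves only by the tool arm_command, never from a script. Its argument "moves" is one flat list of numbers, 7 for each row, row after row: the shift along the world's x, y, z in mm, then the turn, a rotation vector about the world's x, y, z in degrees, then the opening in per cent of the stroke, from 0 (shut) to 100 (fully open). A call has 1 to 5 rows; each row shifts and turns the commanded pose from where the row before left it; what a row does not reach is not made up. A row lasts 1/8 s, in which the tool goes at most 62.5 mm and 10.7 degrees, less where a joint would pass 70% of its speed; a pose out of reach is approached as far as the arm can. A call is refused whole if a number of a shift passes 62.5 or a number of a turn 10.7, either way. A call with a gripper value outside its range is refused whole. The fingers move at their own pace and stop on an object; "grip_force" is the grip in N (left out, the last holds). Time passes only in rows, so rows that do not move let the fingers close. It gives the time, the measured TCP pose, the force and the opening at its end, in the units of the state.
- observe(): the state, without advancing time (a new reading comes with each control period).
- read_camera(name): name is "scene" or "top" or "wrist"; returns the picture (480x640x3 uint8, blue, green, red); there is no depth.
- get_calibration(name): a dict with "camera_matrix" (3x3 intrinsics, pixels), "position" and "attitude" of the camera in the world; the wrist camera has in their place "T_tool_cam" (4x4, takes a point from camera to tool coordinates, whose origin is the TCP and whose axes are the flange's). Camera axes: x right, y up, looking along -z (the intrinsics and any distortion apply to the point x, -y, -z); pixel columns grow to the right and rows downward; lengths in m; the calibration is good to about 2 mm. A picture is of the moment at which its call begins: read the wrist's pose just before it. get_calibration takes no time and is no camera call.
- close_job(): hands the job in, once; it reports no verdict.
Trained networks look in the newest picture that a camera, given by its name, has taken for a name from the list of things; names that differ only in an ending like _2 or _b are one class to them, and where a whole thing is asked for, a point or a joint stands for the part that bears it (a point fixed in the world has none). Each returns a list of dicts, best first, with "conf" (0 to 1); they miss things now and then, are a little off and sometimes report something else, mostly with a low value. They report only what shows in the picture. A call takes as long as a camera call. They do not tell look-alikes from the thing itself.
- cut_out(target, camera): "pixels" (480x640 bool, what is visible of it) and "location" ([row, column] in pixels, amid what is visible of it).
The state is a dict: "time": time; "qpos": joint angles; "joint_velocities": joint speeds; "joint_efforts": joint torques, N m; "tool_pos": TCP position; "ee_rot": TCP orientation; "ft_force": force on the tool from outside, world axes, zero at the start; "moment": the same for the moment, N m; "opening": finger opening in m.
Only numpy, scipy, OpenCV 4.12 (cv2) and the standard library are available. Lean on these libraries where they do the work, as an engineer would, in place of code of your own. Each camera call takes 0.05 s, during which the arm holds its last target.

## Working session

There is one attempt and no reset: what is moved stays moved. The work goes in short steps, Python scripts to look and compute and a tool call to move; the robot and the scene stay as the last step left them, time stands still between calls to the robot, and variables do not carry over. Pictures are saved under pics/ and viewed, and the job is handed in when it is done.

Besides the shell and the picture viewer there is one more tool, called after "Emit:" by a JSON object that holds its "op" and its "data", one argument or row to a line. arm_command: Moves the arm, as the interface text tells. Its arguments: {"type":"object","properties":{"moves":{"type":"array"},"grip_force":{"type":"number"}},"required":["moves"]}

View pics/scene0.png

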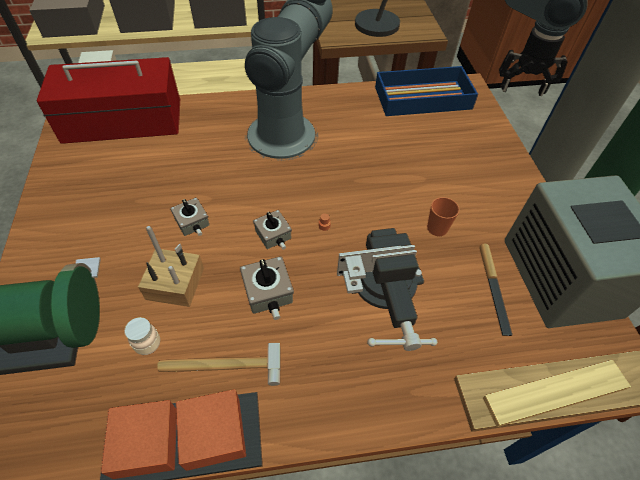

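View pics/top0.png

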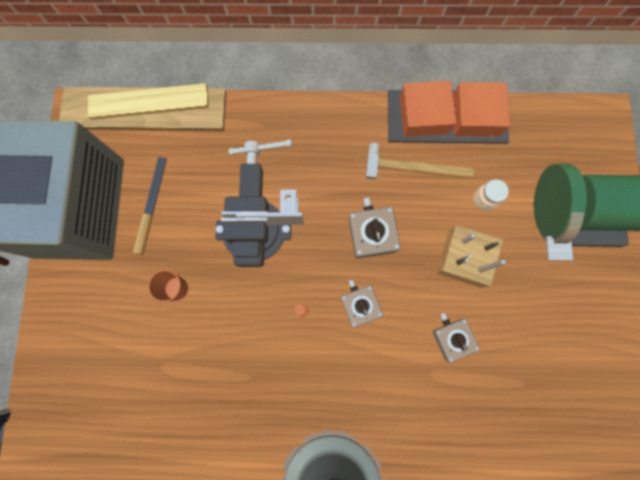

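View pics/wrist0.png

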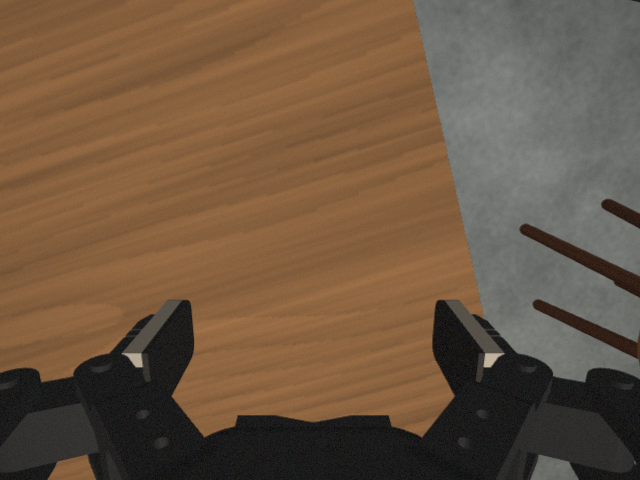

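```bash
cat >> h.py <<'E'
def cam(name,o=None):
    c=get_calibration(name);K=c["camera_matrix"]
    if name=="wrist":
        o=o or observe()
        T=np.eye(4);T[:3,:3]=R.from_rotvec(o["ee_rot"]).as_matrix();T[:3,3]=o["tool_pos"]
        T=T@c["T_tool_cam"]
        return K,T[:3,:3],T[:3,3]
    return K,R.from_rotvec(c["attitude"]).as_matrix(),c["position"]
def proj(C,P):
    K,Rm,p=C
    v=(np.atleast_2d(P)-p)@Rm; v=v*[1,-1,-1]
    q=v@K.T; return q[:,:2]/q[:,2:]
def ray(C,uv):
    K,Rm,p=C
    v=np.linalg.solve(K,np.array([uv[0],uv[1],1.]))*[1,-1,-1]
    d=Rm@v; return p,d/np.linalg.norm(d)
def atz(C,uv,z):
    p,d=ray(C,uv); return p+d*(z-p[2])/d[2]
def tri(obs):
    A=0;b=0;rs=[]
    for C,uv in obs:
        p,d=ray(C,uv);M=np.eye(3)-np.outer(d,d);A=A+M;b=b+M@p
    X=np.linalg.solve(A,b)
    return X,[np.linalg.norm((np.eye(3)-np.outer(d,d))@(X-p)) for p,d in [ray(C,uv) for C,uv in obs]]
E
python3 - <<'E'
from h import *
for n in ["scene","top"]:
    read_camera(n);C=cam(n)
    for t in ["switch_box","switch","tool_block","pin","vise","bracket","tin_cup","coupling","flux_jar","hammer"]:
        for r in cut_out(t,n)[:4]:
            v,u=r["location"]; print(n,t,round(r["conf"],2),[round(float(u)),round(float(v))],r["pixels"].sum(),atz(C,(u,v),0.05).round(3))
print(observe()["time"])
E
```

```text
scene switch_box 0.95 [276, 232] 941 [ 0.424 -0.05   0.05 ]
scene switch_box 0.78 [190, 216] 1012 [ 0.342 -0.265  0.05 ]
scene switch_box 0.58 [269, 287] 2276 [ 0.58  -0.081  0.05 ]
scene switch 0.92 [266, 276] 346 [ 0.549 -0.087  0.05 ]
scene switch 0.72 [273, 221] 158 [ 0.386 -0.054  0.05 ]
scene switch 0.63 [324, 221] 158 [0.404 0.076 0.05 ]
scene switch 0.45 [190, 214] 102 [ 0.335 -0.265  0.05 ]
scene tool_block 0.72 [152, 269] 97 [ 0.497 -0.351  0.05 ]
scene tool_block 0.66 [168, 276] 2366 [ 0.521 -0.314  0.05 ]
scene pin 0.56 [155, 243] 182 [ 0.42  -0.348  0.05 ]
scene vise 0.78 [388, 278] 6081 [0.594 0.197 0.05 ]
scene vise 0.55 [326, 222] 160 [0.407 0.079 0.05 ]
scene bracket 0.58 [358, 268] 1223 [0.558 0.134 0.05 ]
scene tin_cup 0.62 [443, 216] 945 [0.426 0.386 0.05 ]
scene tin_cup 0.17 [169, 278] 2445 [ 0.528 -0.31   0.05 ]
scene coupling 0.69 [325, 223] 139 [0.411 0.077 0.05 ]
scene coupling 0.47 [262, 273] 370 [ 0.541 -0.094  0.05 ]
scene flux_jar 0.97 [143, 338] 975 [ 0.671 -0.359  0.05 ]
scene hammer 0.64 [236, 365] 1827 [ 0.758 -0.165  0.05 ]
top switch_box 0.96 [372, 
[... 310 characters left out ...]
 ]
top switch 0.41 [491, 264] 173 [ 0.495 -0.355  0.05 ]
top tool_block 0.79 [471, 256] 2354 [ 0.514 -0.311  0.05 ]
top tool_block 0.71 [494, 263] 163 [ 0.497 -0.362  0.05 ]
top pin 0.73 [490, 268] 143 [ 0.487 -0.353  0.05 ]
top pin 0.72 [150, 206] 935 [0.619 0.44  0.05 ]
top vise 0.75 [255, 218] 6005 [0.594 0.188 0.05 ]
top bracket 0.91 [284, 212] 985 [0.608 0.12  0.05 ]
top tin_cup 0.75 [166, 284] 958 [0.434 0.385 0.05 ]
top tin_cup 0.27 [149, 210] 931 [0.608 0.442 0.05 ]
top coupling 0.72 [303, 311] 143 [0.38  0.069 0.05 ]
top flux_jar 0.78 [489, 199] 823 [ 0.649 -0.359  0.05 ]
top hammer 0.78 [409, 168] 1323 [ 0.723 -0.174  0.05 ]
top hammer 0.5 [376, 231] 361 [ 0.568 -0.093  0.05 ]
1.25
```

```bash
python3 - <<'E'
from h import *
s=cv2.imread("pics/scene0.png");t=cv2.imread("pics/top0.png")
a=cv2.resize(s[190:330,130:430],(800,373),interpolation=cv2.INTER_CUBIC)
b=cv2.resize(t[170:370,200:530],(800,485),interpolation=cv2.INTER_CUBIC)
cv2.imwrite("pics/cs.png",a);cv2.imwrite("pics/ct.png",b)
E
```

```text
(no output)
```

View pics/cs.png

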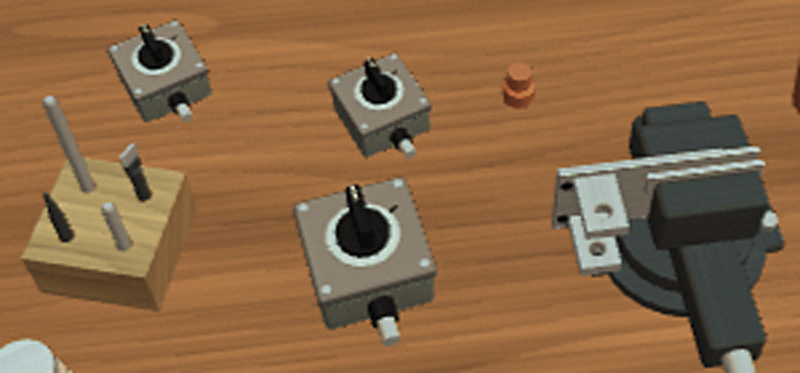

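View pics/ct.png

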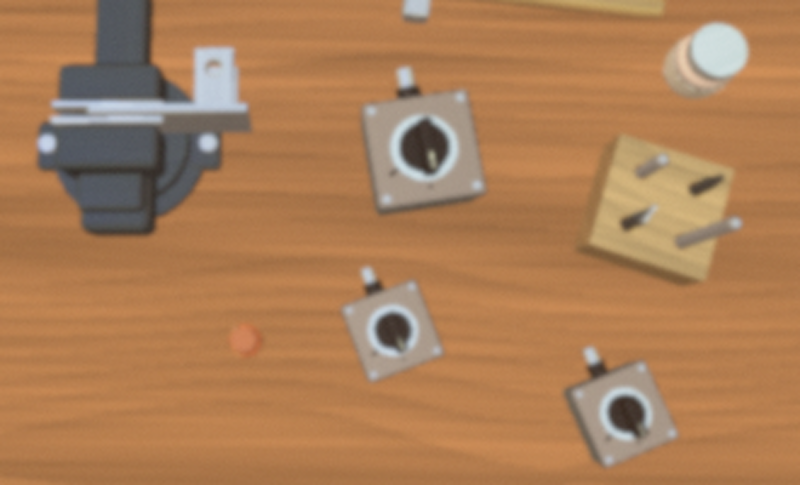

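```bash
python3 - <<'E'
from h import *
S=cam("scene");T=cam("top")
f=lambda x,y:(130+x/2.6667,190+y/2.6667)
g=lambda x,y:(200+x/2.424,170+y/2.424)
for n,a,b in [("pin top",f(48,101),g(741,223)),("pin at block",f(88,190),g(680,241)),("lughole up",f(603,210),g(213,66)),("disc",f(363,235),g(425,147)),("cornerA",f(433,262),g(461,97)),("cornerB",f(325,294),g(371,110)),
 ("cornerC",f(300,209),g(381,207)),("cornerD",f(399,184),g(477,186)),("bar end -x top",f(351,190),g(431,168)),("sp",f(111,207),g(660,160)),("chis",f(130,150),g(653,211)),("punch",f(46,197),g(720,180))]:
    X,r=tri([(S,a),(T,b)]);print(n,X.round(4),np.round(r,4))
o=observe();M=R.from_rotvec(o["ee_rot"]).as_matrix();print(M.round(2))
E
```

```text
pin top [ 0.4802 -0.329   0.1854] [0.0039 0.0039]
pin at block [ 0.4811 -0.3267  0.057 ] [0.0021 0.0021]
lughole up [0.6171 0.1063 0.1451] [0.0015 0.0015]
disc [ 0.5648 -0.0884  0.0647] [0.0029 0.0029]
cornerA [ 0.6119 -0.0746  0.1064] [0.0455 0.0455]
cornerB [ 0.6062 -0.0823  0.0395] [0.0406 0.0406]
cornerC [ 0.512  -0.0964  0.0324] [0.044 0.044]
cornerD [ 0.5294 -0.0915  0.1024] [0.0424 0.0424]
bar end -x top [ 0.5383 -0.0923  0.096 ] [0.0007 0.0007]
sp [ 0.5449 -0.2902  0.1191] [0.0025 0.0025]
chis [ 0.4972 -0.2757  0.1317] [0.0045 0.0045]
punch [ 0.528  -0.3429  0.1187] [0.0017 0.0017]
[[-0.95  0.3  -0.  ]
 [ 0.3   0.95  0.  ]
 [ 0.    0.   -1.  ]]
```

```bash
python3 - <<'E'
from h import *
T=cam("top")
g=lambda x,y:(200+x/2.424,170+y/2.424)
A,B,C,D=[atz(T,g(*p),.061) for p in [(463,90),(361,105),(380,213),(486,192)]]
for p,q in [(C,B),(D,A),(A,B),(D,C)]:
    d=q-p;print(np.linalg.norm(d),np.degrees(np.arctan2(d[1],d[0])))
print((A+B+C+D)/4)
E
```

```text
0.10573179057609229 10.170388442032431
0.10083304236698516 11.757810586270129
0.0988780552285723 99.65401731146072
0.10174782621824101 102.44954160973502
[ 0.56286259 -0.08923568  0.061     ]
```

Emit:
{"op": "arm_command", "data": {
  "moves": [25,-55,8,0,0,6,100,25,-55,8,0,0,6,100,25,-55,8,0,0,6,100,27,-55,6,0,0,6,100,28,-55,0,0,0,0,100]
}}

```text
time: 1.88
tool_pos: [0.3271, 0.3432, 0.2622]
ee_rot: [-0.178, 3.135, 0.002]
ft_force: [0.9, -0.1, 0.4]
opening: 0.0853
```

Emit:
{"op": "arm_command", "data": {
  "moves": [28,-55,0,0,0,0,100,29,-55,0,0,0,0,100,29,-55,0,0,0,0,100,29,-55,0,0,0,0,100,29,-55,0,0,0,0,100]
}}

```text
time: 2.5
tool_pos: [0.471, 0.0677, 0.2618]
ee_rot: [-0.175, 3.135, 0.0]
ft_force: [1.0, 0.4, -0.2]
opening: 0.0855
```

Emit:
{"op": "arm_command", "data": {
  "moves": [29,-55,0,0,0,0,100,31,-50,0,0,0,0,100,32,-48,0,0,0,0,100,0,0,0,0,0,0,100]
}}

```text
time: 3.0
tool_pos: [0.5634, -0.0865, 0.2608]
ee_rot: [0.169, -3.137, 0.0]
ft_force: [0.3, 0.5, 0.2]
opening: 0.0858
```

```bash
python3 - <<'E'
from h import *
o=observe();im=read_camera("wrist");cv2.imwrite("pics/w1.png",im)
np.save("w1.npy",np.r_[o["tool_pos"],o["ee_rot"]])
C=cam("wrist",o)
for t in ["switch","switch_box"]:
    for r in cut_out(t,"wrist")[:3]:
        v,u=r["location"];print(t,r["conf"],u,v,atz(C,(u,v),.1),r["pixels"].sum())
print(proj(C,[[0.5648,-.0884,.1],[0.617,.106,.142],[.48,-.328,.185]]))
E
```

```text
switch 0.9 369.8 8.5 [ 0.41482873 -0.06274287  0.1       ] 721
switch 0.59 308.7 208.3 [ 0.55618635 -0.08942376  0.1       ] 2651
switch_box 0.85 367.9 27.8 [ 0.42672305 -0.0623141   0.1       ] 5638
switch_box 0.76 313.5 206.8 [ 0.55462448 -0.08588355  0.1       ] 14365
switch_box 0.46 18.2 70.0 [ 0.48000169 -0.30317804  0.1       ] 538
[[ 308.84087012  219.33266513]
 [ 568.81557703  330.85189682]
 [-153.31578514   39.83613383]]
```

View pics/w1.png

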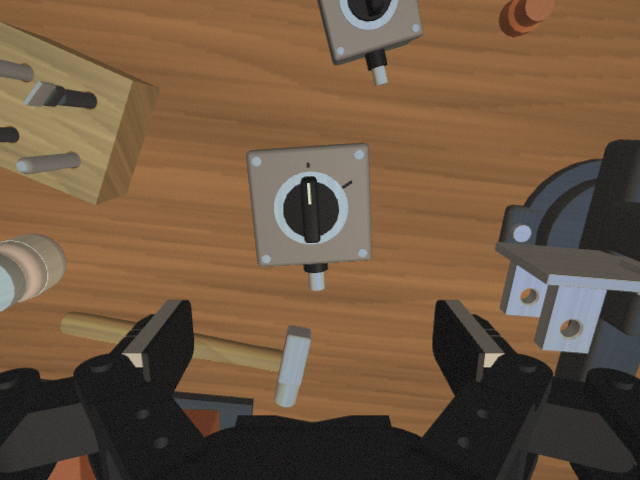

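```bash
python3 - <<'E'
from h import *
o=dict(zip(["tool_pos","ee_rot"],np.load("w1.npy").reshape(2,3)))
C=cam("wrist",o)
im=cv2.imread("pics/w1.png");cv2.imwrite("pics/w1c.png",cv2.resize(im[130:300,230:390],None,fx=3.5,fy=3.5,interpolation=cv2.INTER_CUBIC))
c=[atz(C,p,.061) for p in [(248,153),(368,143.5),(371,260),(259,268)]]
for i,j in [(0,3),(1,2),(0,1),(3,2)]:
    d=c[j]-c[i];print(np.linalg.norm(d),np.degrees(np.arctan2(d[1],d[0])))
print(np.mean(c,0), atz(C,(311,208),.062))
a=atz(C,(309,178),.1);b=atz(C,(312,243),.1);d=b-a;print(a,b,np.linalg.norm(d),np.degrees(np.arctan2(d[1],d[0])),a+.58*d)
M=R.from_rotvec(o["ee_rot"]).as_matrix();print(np.degrees(np.arctan2(M[1,1],M[0,1])))
E
```

```text
0.10187948499930315 9.373121271325424
0.10204937583646898 9.79250684458128
0.10039392549530832 100.62990586874871
0.10113720594273279 100.52595016480383
[ 0.56349787 -0.08663817  0.061     ] [ 0.56303385 -0.08708717  0.062     ]
[ 0.533114  -0.0916461  0.1      ] [ 0.58347392 -0.08391854  0.1       ] 0.050949346855835916 8.723802993733319 [ 0.56232275 -0.08716412  0.1       ]
96.17752578365612
```

View pics/w1c.png

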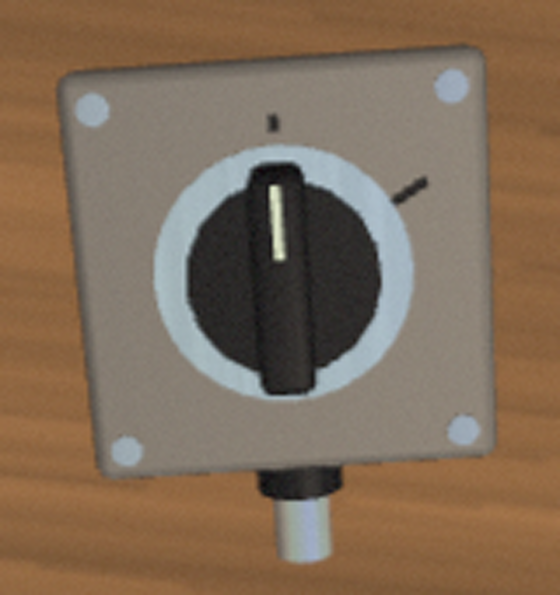

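Emit:
{"op": "arm_command", "data": {
  "moves": [0,0,-60,0,0,4,100,0,-0.5,-60,0,0,0,100,0,0,-50,0,0,0,100,0,0,-16,0,0,0,100,0,0,0,0,0,0,100]
}}

```text
time: 3.78
tool_pos: [0.5622, -0.0831, 0.0756]
ee_rot: [0.287, -3.128, -0.0]
ft_force: [0.7, -0.0, -0.7]
opening: 0.0856
```

```bash
python3 - <<'E'
from h import *
o=observe();im=read_camera("wrist");cv2.imwrite("pics/w2.png",im);print(o["tool_pos"],o["ft_force"],o["moment"])
E
```

```text
[ 0.56219934 -0.08311745  0.07559576] [ 0.72186486 -0.02018849 -0.69975765] [-0.01686379 -0.04574685 -0.05464794]
```

View pics/w2.png

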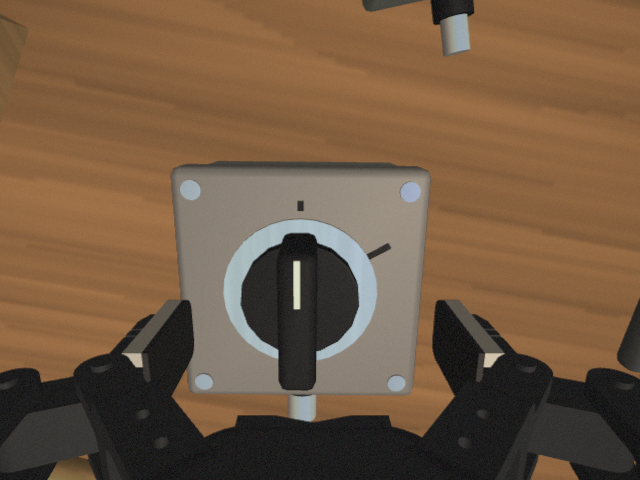

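Emit:
{"op": "arm_command", "data": {
  "moves": [1,-4,-1,0,0,0,60,0,0,0,0,0,0,0,0,0,0,0,0,0,0,0,0,0,0,0,0,0,0,0,0,0,0,0,0],
  "grip_force": 50
}}

```text
time: 4.45
tool_pos: [0.5635, -0.0883, 0.0748]
ee_rot: [-0.284, 3.128, -0.001]
ft_force: [-2.5, -1.1, 2.6]
opening: 0.0119
```

Emit:
{"op": "arm_command", "data": {
  "moves": [0,0,0,0,0,0,0,0,0,0,0,0,0,0]
}}

```text
time: 4.7
tool_pos: [0.5635, -0.0882, 0.0748]
ee_rot: [-0.285, 3.128, -0.001]
ft_force: [-2.6, -3.5, 5.0]
opening: 0.0118
```

Emit:
{"op": "arm_command", "data": {
  "moves": [0,0,0,0,0,-10,0,0,0,0,0,0,-10,0,0,0,0,0,0,-10,0,0,0,0,0,0,-10,0,0,0,0,0,0,-10,0]
}}

```text
time: 5.32
tool_pos: [0.5634, -0.0887, 0.0748]
ee_rot: [1.07, 2.953, -0.003]
ft_force: [-2.8, -4.0, 5.0]
opening: 0.0119
```

Emit:
{"op": "arm_command", "data": {
  "moves": [0,0,0,0,0,-10,0,0,0,0,0,0,0,0]
}}

```text
time: 5.58
tool_pos: [0.5633, -0.0888, 0.0748]
ee_rot: [1.317, 2.852, -0.003]
ft_force: [-3.7, -4.2, 5.3]
opening: 0.0125
```

```bash
python3 - <<'E'
from h import *
o=observe();im=read_camera("wrist");cv2.imwrite("pics/w3.png",im);print(o["tool_pos"],o["ft_force"],o["moment"])
M=R.from_rotvec(o["ee_rot"]).as_matrix();print(np.degrees(np.arctan2(M[1,1],M[0,1])),o["qpos"])
E
```

```text
[ 0.5633433  -0.08882679  0.07475029] [-3.74090681 -4.22157277  5.34985533] [-0.90333655  0.45674269 -0.10368204]
40.43053842410449 [-0.35416469  0.25606604  1.85791026 -0.0024937   1.02705008 -1.05852242]
```

View pics/w3.png

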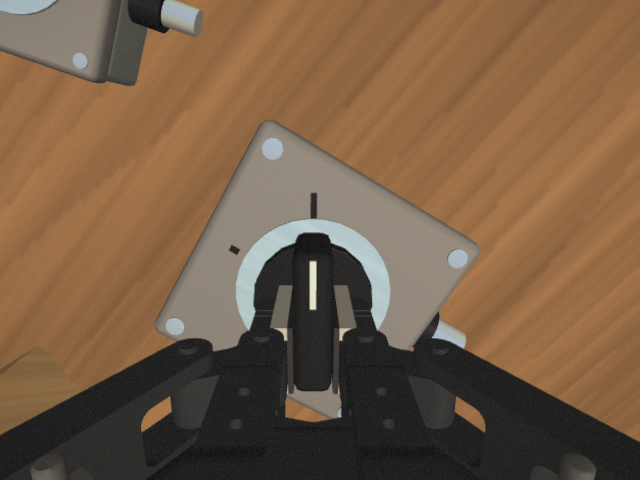

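Emit:
{"op": "arm_command", "data": {
  "moves": [0,0,0,0,0,0,100,0,0,0,0,0,0,100,0,0,0,0,0,0,100,0,0,50,0,0,0,100,0,0,60,0,0,0,100]
}}

```text
time: 6.25
tool_pos: [0.5622, -0.0872, 0.1839]
ee_rot: [-1.315, -2.849, 0.0]
ft_force: [1.4, -0.3, 0.5]
opening: 0.0851
```

Emit:
{"op": "arm_command", "data": {
  "moves": [0,0,60,0,0,5,100,-15,-40,26,0,0,5,100,-20,-58,0,0,0,5,100,-15,-40,0,0,0,0,100,0,0,0,0,0,0,100]
}}

```text
time: 6.88
tool_pos: [0.5124, -0.2278, 0.2701]
ee_rot: [-0.94, -2.998, -0.0]
ft_force: [0.2, 0.3, -0.1]
opening: 0.0854
```

```bash
cat >> h.py <<'E'
def snap(n,name="wrist"):
    o=observe();im=read_camera(name);cv2.imwrite(f"pics/{n}.png",im);np.save(n+".npy",np.r_[o["tool_pos"],o["ee_rot"]])
    print(o["time"],o["tool_pos"].round(4),o["ee_rot"].round(4),o["ft_force"].round(1),o["moment"].round(2));return o,im
def wc(n):
    return cam("wrist",dict(zip(["tool_pos","ee_rot"],np.load(n+".npy").reshape(2,3))))
E
python3 -c "
from h import *
snap('w4');C=wc('w4');print(proj(C,[[.48,-.328,.185],[.48,-.328,.06]]))"
```

```text
6.875 [ 0.5124 -0.2278  0.2701] [-9.3950e-01 -2.9977e+00 -2.0000e-04] [ 0.2  0.3 -0.1] [ 0.   -0.02 -0.02]
[[146.28828352 294.04728855]
 [201.12257231 239.75333316]]
```

View pics/w4.png

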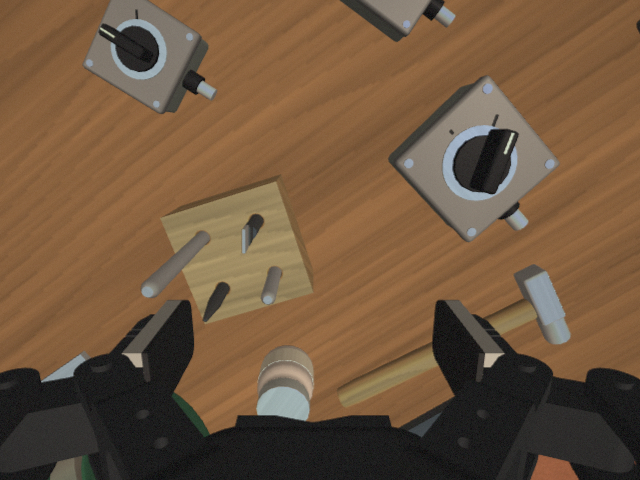

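Emit:
{"op": "arm_command", "data": {
  "moves": [-20,-50,0,0,0,0,100,-12,-45,0,0,0,0,100,0,0,0,0,0,0,100]
}}

```text
time: 7.3
tool_pos: [0.4812, -0.3218, 0.27]
ee_rot: [-0.936, -2.998, -0.001]
ft_force: [0.4, 0.8, -0.5]
opening: 0.0852
```

```bash
python3 -c "
from h import *
o,im=snap('w5');C=wc('w5');print(proj(C,[[.48,-.328,.185],[.48,-.328,.06]]))"
```

```text
7.3 [ 0.4812 -0.3218  0.27  ] [-9.3640e-01 -2.9985e+00 -6.0000e-04] [ 0.4  0.8 -0.5] [ 0.05 -0.02 -0.04]
[[301.09749224 250.53655691]
 [305.02029212 209.76342758]]
```

View pics/w5.png

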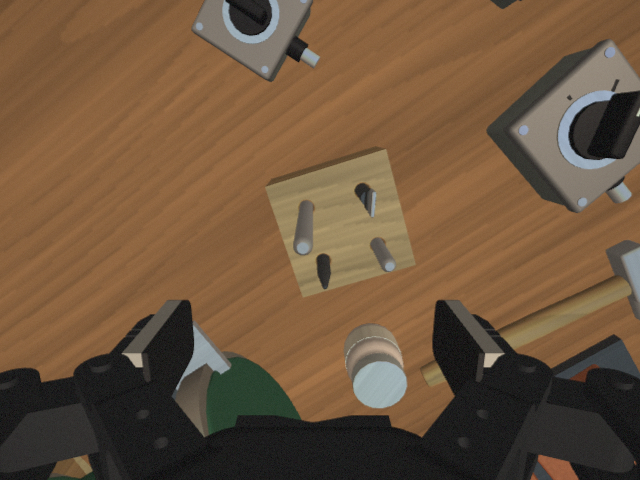

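```bash
python3 -c "
from h import *
a=wc('w4');b=wc('w5')
i4=cv2.imread('pics/w4.png')[200:310,120:240];i5=cv2.imread('pics/w5.png')[180:270,260:350]
cv2.imwrite('pics/c45.png',np.hstack([cv2.resize(i4,(400,367)),cv2.resize(i5,(367,367))]))
X,r=tri([(a,(149,291)),(b,(303,246.5))]);print('top',X,r)
X2,r=tri([(a,(204,235)),(b,(307.,204))]);print('base',X2,r)
print(atz(a,(204,237),.06),atz(b,(307,205),.06))
print('lean',(X-X2)[:2]/(X-X2)[2])
o=observe();M=R.from_rotvec(o['ee_rot']).as_matrix();print(M[:,1])
"
```

```text
top [ 0.47924668 -0.32602367  0.18356659] [np.float64(0.00033060764214343875), np.float64(0.0003306076421434045)]
base [ 0.47769867 -0.32411664  0.05662859] [np.float64(0.0005150387622688466), np.float64(0.0005150387622689101)]
[ 0.47946798 -0.3242071   0.06      ] [ 0.47746659 -0.32407794  0.06      ]
lean [ 0.012195   -0.01502333]
[5.67853280e-01 8.23129397e-01 8.05192854e-04]
```

View pics/c45.png

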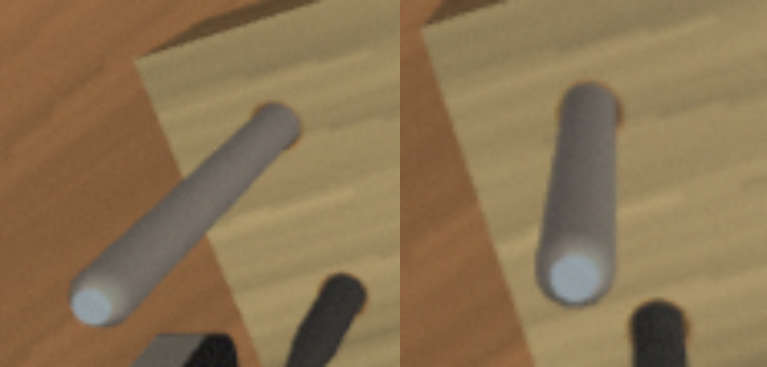

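Emit:
{"op": "arm_command", "data": {
  "moves": [-2,-4,-50,0,0,0,100,0,0,-50,0,0,0,100,0,0,-30,0,0,0,100,0,0,0,0,0,0,100,0,0,0,0,0,0,100]
}}

```text
time: 7.98
tool_pos: [0.4806, -0.3245, 0.142]
ee_rot: [0.931, 2.998, -0.002]
ft_force: [-0.4, -0.8, 0.5]
opening: 0.0853
```

```bash
python3 -c "
from h import *
o,im=snap('w6')"
```

```text
7.975 [ 0.4806 -0.3245  0.142 ] [ 9.3070e-01  2.9982e+00 -1.6000e-03] [-0.4 -0.8  0.5] [ 0.04 -0.02 -0.01]
```

View pics/w6.png

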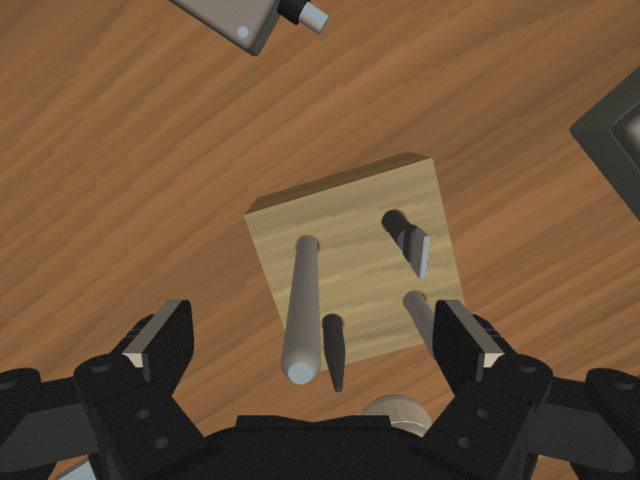

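Emit:
{"op": "arm_command", "data": {
  "moves": [-1.7,-2,-2,0,0,0,100,0,0,0,0,0,0,30,0,0,0,0,0,0,0,0,0,0,0,0,0,0,0,0,0,0,0,0,0],
  "grip_force": 60
}}

```text
time: 8.65
tool_pos: [0.4776, -0.3268, 0.1383]
ee_rot: [-0.934, -3.0, -0.0]
ft_force: [0.4, 0.4, -0.3]
opening: 0.0122
```

Emit:
{"op": "arm_command", "data": {
  "moves": [0,0,0,0,0,0,0,0,0,0,0,0,0,0]
}}

```text
time: 8.9
tool_pos: [0.4777, -0.3269, 0.1384]
ee_rot: [0.934, 3.0, -0.0]
ft_force: [-0.0, -0.3, 0.9]
opening: 0.0102
```

```bash
python3 -c "
from h import *
o,im=snap('w7')"
```

```text
8.9 [ 0.4777 -0.3269  0.1384] [ 9.3360e-01  2.9995e+00 -1.0000e-04] [-0.  -0.3  0.9] [0.11 0.04 0.02]
```

View pics/w7.png

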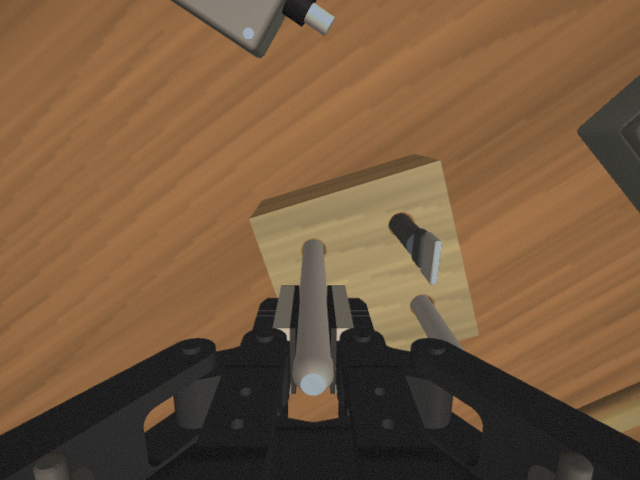

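Emit:
{"op": "arm_command", "data": {
  "moves": [0,0,20,0,0,0,0,0,0,30,0,0,0,0,0,0,50,0,0,0,0,0,0,50,0,0,0,0,0,0,20,0,0,0,0]
}}

```text
time: 9.57
tool_pos: [0.4784, -0.3277, 0.3131]
ee_rot: [0.932, 2.994, -0.005]
ft_force: [0.3, -0.4, -1.2]
opening: 0.0104
```

Emit:
{"op": "arm_command", "data": {
  "moves": [0,0,0,0,0,0,0,15,45,0,0,0,0,0,18,57,0,0,0,0,0,18,57,0,0,0,0,0,18,57,0,0,0,0,0]
}}

```text
time: 10.2
tool_pos: [0.5457, -0.1087, 0.3049]
ee_rot: [-0.933, -2.994, -0.001]
ft_force: [0.9, 0.0, -2.0]
opening: 0.0102
```

Emit:
{"op": "arm_command", "data": {
  "moves": [18,57,0,0,0,0,0,18,57,0,0,0,0,0,14,40,0,0,0,0,0,0,0,0,0,0,0,0,0,0,0,0,0,0,0]
}}

```text
time: 10.82
tool_pos: [0.5957, 0.0429, 0.3058]
ee_rot: [-0.933, -2.996, 0.002]
ft_force: [-0.1, -0.8, -1.4]
opening: 0.0105
```

```bash
python3 -c "
from h import *
o,im=snap('w8');snap('s8','scene');snap('t8','top')"
```

```text
10.825 [0.5957 0.0429 0.3058] [-9.3250e-01 -2.9958e+00  1.8000e-03] [-0.1 -0.8 -1.4] [ 0.04  0.02 -0.05]
10.875 [0.5958 0.0424 0.3065] [-9.3430e-01 -2.9964e+00  1.4000e-03] [ 0.7 -0.4 -1.5] [-0.06 -0.02 -0.  ]
10.925 [0.596  0.0421 0.307 ] [-9.3540e-01 -2.9969e+00  1.0000e-03] [ 0.3 -0.2 -1.1] [-0.03  0.01 -0.01]
```

View pics/w8.png

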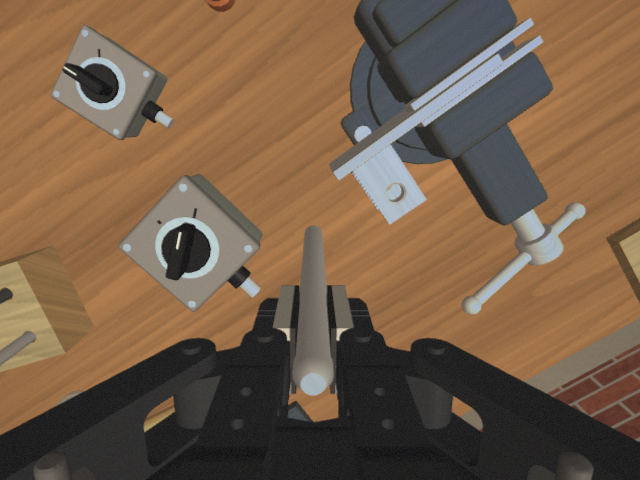

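View pics/s8.png

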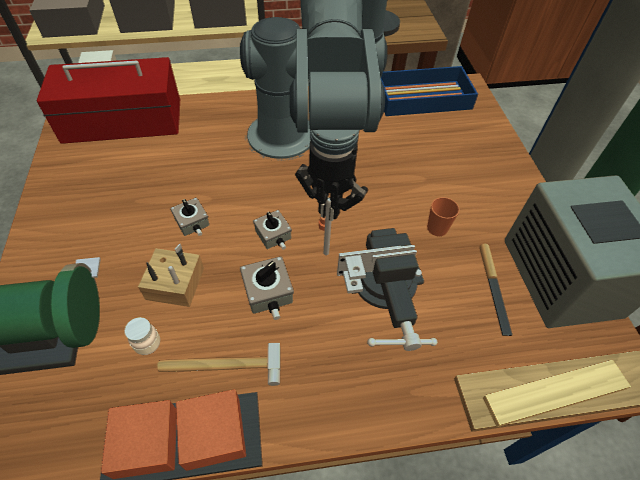

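```bash
python3 -c "
from h import *
im=cv2.imread('pics/w8.png')
a=cv2.resize(im[215:295,275:355],(560,560),interpolation=cv2.INTER_CUBIC)
b=cv2.resize(im[160:220,366:426],(560,560),interpolation=cv2.INTER_CUBIC)
cv2.imwrite('pics/c8.png',np.hstack([a,b])[:, :])
cv2.imwrite('pics/c8.png',cv2.resize(np.hstack([a,b]),(800,400)))
"
```

```text
(no output)
```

View pics/c8.png

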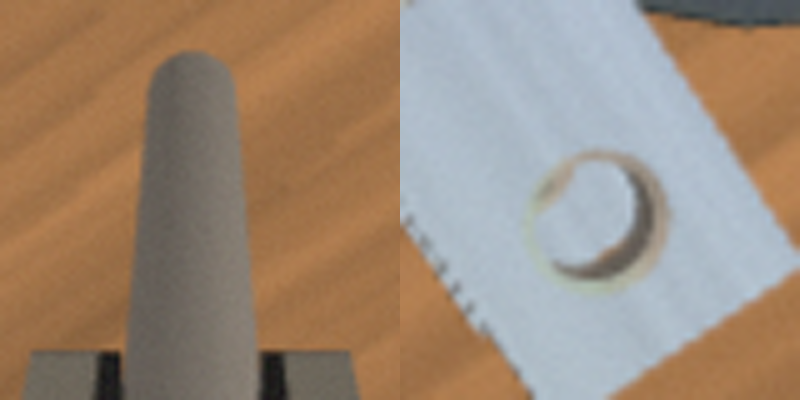

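```bash
cat > pinfit.py <<'E'
from h import *
from scipy.optimize import least_squares
c=get_calibration("wrist");K=c["camera_matrix"];T=c["T_tool_cam"];C=(K,T[:3,:3],T[:3,3])
th=np.linspace(0,2*np.pi,181)
def sil(xf,yf,xt,yt,zf,rows):
    f=np.array([xf,yf,zf]);t=np.array([xt,yt,zf-np.sqrt(.17**2-(xt-xf)**2-(yt-yf)**2)])
    d=(t-f)/.17
    e1=np.cross(d,[0,1,0]);e1/=np.linalg.norm(e1);e2=np.cross(d,e1)
    ring=lambda s,r:f+d*s+r*(np.cos(th)[:,None]*e1+np.sin(th)[:,None]*e2)
    end=min(proj(C,ring(0,.0035))[:,1].min(),proj(C,ring(.0045,.006))[:,1].min())
    top=proj(C,t)[0]
    # edges
    ss=np.linspace(.006,.1,60);L=[];
    for s in ss:
        p=proj(C,ring(s,.006));i=p[:,0].argmin();j=p[:,0].argmax();L.append([*p[i],*p[j]])
    L=np.array(L);out=[end,*top]
    for r in rows:
        o=np.argsort(L[:,1]);o2=np.argsort(L[:,3])
        out+= [np.interp(r,L[o,1],L[o,0]),np.interp(r,L[o2,3],L[o2,2])]
    return np.array(out)
def fit(obs,rows,zf):
    g=lambda p:sil(*p,zf,rows)-obs
    s=least_squares(g,[0,0,0,0],x_scale=1e-3,diff_step=1e-4)
    return s.x,s.fun
if __name__=="__main__":
    obs=np.array([225.4,313,384,304.6,322.6,300.0,326.6]);
    for zf in (.1214,.1234,.1254):
        x,f=fit(obs,[235,285],zf);print(zf,(x*1e3).round(2),f.round(1))
E
python3 pinfit.py
python3 - <<'E'
from h import *
C=wc('w8')
# hole outer rim in crop b: scale 6.667, origin (366,160)
u,v=366+(596-400)/6.667,160+222/6.667
print(u,v,atz(C,(u,v),.142))
for p,q in [((333,168),(541,38)),((345,178),(418,131))]:
    d=atz(C,q,.148)-atz(C,p,.148);print(np.degrees(np.arctan2(d[1],d[0])))
E
```

```text
0.1214 [-0.93  1.64  0.44  1.19] [ 0.  -0.   0.  -0.1  0.  -0.1  0.2]
0.1234 [-1.35  1.65 -0.96  1.19] [-0.  -0.  -0.  -0.  -0.1  0.1  0. ]
0.1254 [-1.77  1.65 -2.36  1.19] [-0.  -0.  -0.   0.  -0.1  0.3 -0.2]
395.3985300734963 193.29833508324583 [0.61566127 0.10701533 0.142     ]
87.3876974602625
88.46777472650363
```

Emit:
{"op": "arm_command", "data": {
  "moves": [9,32,0,0,0,0,0,9,32,-10,0,0,0,0,0,0,0,0,0,0,0,0,0,0,0,0,0,0]
}}

```text
time: 11.48
tool_pos: [0.6145, 0.1062, 0.2983]
ee_rot: [-0.935, -2.999, 0.001]
ft_force: [0.5, -0.2, -1.7]
opening: 0.0104
```

```bash
python3 -c "
from h import *
o,im=snap('w9')
M=R.from_rotvec(o['ee_rot']).as_matrix();print(M.round(4));f=o['tool_pos']+M@[-.00135,.00165,.1234];print('foot',f)
a=cv2.resize(im[140:260,250:400],(800,640),interpolation=cv2.INTER_CUBIC)[:600];cv2.imwrite('pics/c9.png',a)"
```

```text
11.475 [0.6145 0.1062 0.2983] [-9.3520e-01 -2.9991e+00  6.0000e-04] [ 0.5 -0.2 -1.7] [ 0.02  0.06 -0.07]
[[-8.228e-01  5.684e-01 -2.000e-04]
 [ 5.684e-01  8.228e-01 -4.000e-04]
 [-1.000e-04 -4.000e-04 -1.000e+00]]
foot [0.61656137 0.10670038 0.17489558]
```

View pics/w9.png

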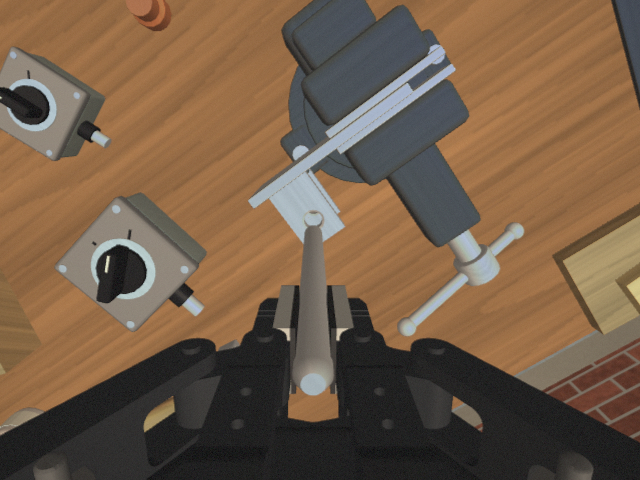

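View pics/c9.png

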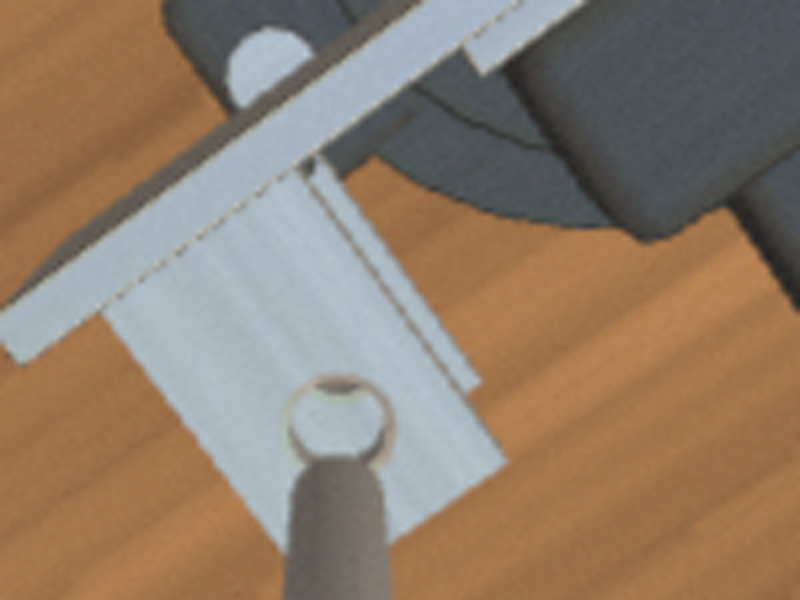

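```bash
python3 -c "
from h import *
C=wc('w9');print(atz(C,(313.4,219.3),.142)); print(tri([(wc('w8'),(395.4,193.3)),(C,(313.4,219.3))]))
print(atz(wc('w1'),(529.5,295.5),.142), atz(wc('w1'),(571,327),.142))"
```

```text
[0.61495429 0.1076992  0.142     ]
(array([0.61577481, 0.10730092, 0.13979081]), [np.float64(0.00042385132704852427), np.float64(0.0004238513270483808)])
[0.59243142 0.07097443 0.142     ] [0.61309413 0.10671162 0.142     ]
```

Emit:
{"op": "arm_command", "data": {
  "moves": [-1.3,0.8,-12,0,0,0,0,0,0,-11,0,0,0,0,0,0,0,0,0,0,0,0,0,0,0,0,0,0]
}}

```text
time: 12.02
tool_pos: [0.6133, 0.1079, 0.2752]
ee_rot: [-0.934, -3.0, 0.0]
ft_force: [-0.0, -0.0, -0.9]
opening: 0.0105
```

```bash
python3 -c "
from h import *
o,im=snap('w10')
M=R.from_rotvec(o['ee_rot']).as_matrix();f=o['tool_pos']+M@[-.00135,.00165,.1234];print('foot',f)
C=wc('w10');print(proj(C,[f,[.6152,.1075,.142]]))
a=cv2.resize(im[170:260,260:370],(800,655),interpolation=cv2.INTER_CUBIC)[:600];cv2.imwrite('pics/c10.png',a)
o,im=snap('s10','scene');a=cv2.resize(im[180:300,300:420],(600,600),interpolation=cv2.INTER_CUBIC);cv2.imwrite('pics/cs10.png',a)
"
```

```text
12.025 [0.6133 0.1079 0.2752] [-0.9338 -2.9996  0.    ] [-0.  -0.  -0.9] [-0.04 -0.04  0.02]
foot [0.61538727 0.10845638 0.15184963]
[[313.57178819 232.4146737 ]
 [312.28739942 229.49424116]]
12.075 [0.6135 0.1079 0.2756] [9.3350e-01 2.9992e+00 3.0000e-04] [-0.   0.5 -0.9] [-0.03  0.03  0.  ]
```

View pics/c10.png

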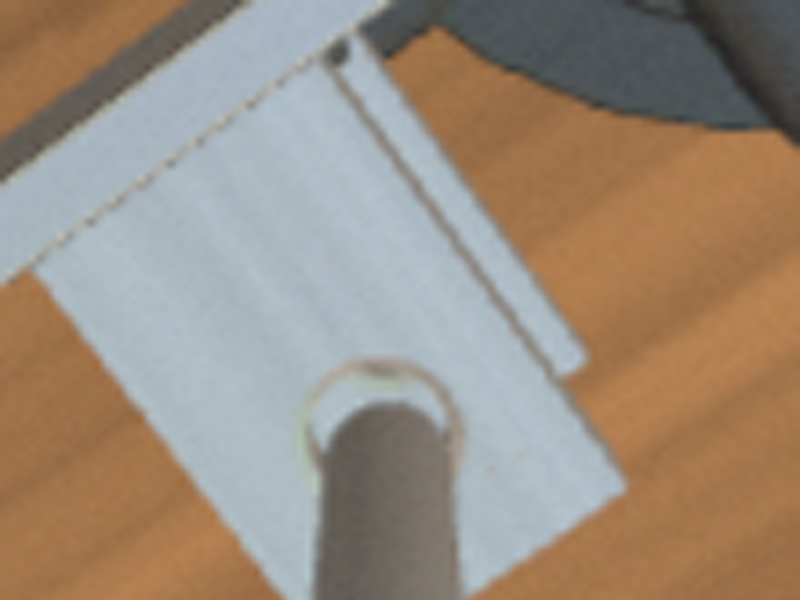

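View pics/cs10.png

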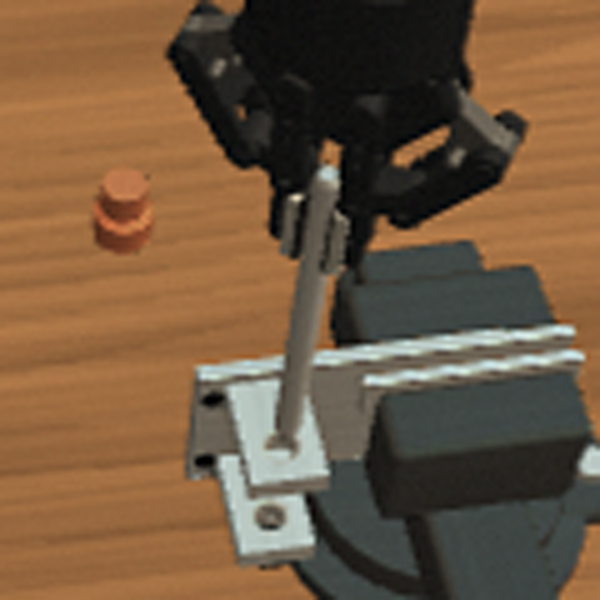

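Emit:
{"op": "arm_command", "data": {
  "moves": [0.2,-0.8,-3,0,0,0,0,0,0,-5,0,0,0,0,0,0,-5,0,0,0,0,0,0,-4,0,0,0,0,0,0,0,0,0,0,0]
}}

```text
time: 12.75
tool_pos: [0.6133, 0.1071, 0.2577]
ee_rot: [-0.933, -2.999, 0.001]
ft_force: [0.4, 0.2, -1.3]
opening: 0.0106
```

```bash
python3 -c "
from h import *
o,im=snap('w11')
M=R.from_rotvec(o['ee_rot']).as_matrix();f=o['tool_pos']+M@[-.00135,.00165,.1234];print('foot',f)
a=cv2.resize(im[170:260,260:370],(800,655),interpolation=cv2.INTER_CUBIC)[:600];cv2.imwrite('pics/c11.png',a)
"
```

```text
12.75 [0.6133 0.1071 0.2577] [-9.3340e-01 -2.9989e+00  5.0000e-04] [ 0.4  0.2 -1.3] [-0.    0.03 -0.04]
foot [0.61523294 0.10772093 0.13426113]
```

View pics/c11.png

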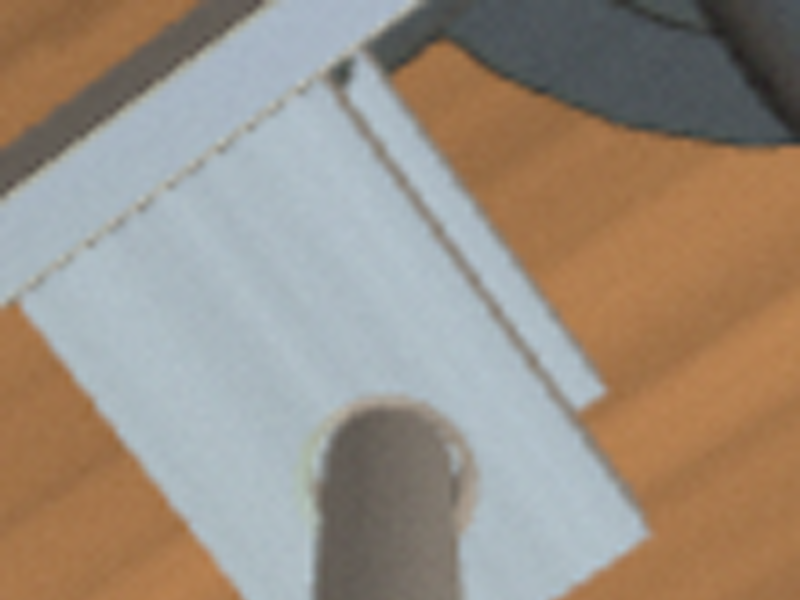

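Emit:
{"op": "arm_command", "data": {
  "moves": [0,0,-8,0,0,0,0,0,0,-8,0,0,0,0,0,0,-8,0,0,0,0,0,0,-8,0,0,0,0,0,0,0,0,0,0,0]
}}

```text
time: 13.42
tool_pos: [0.6132, 0.1071, 0.2252]
ee_rot: [-0.933, -2.998, 0.001]
ft_force: [-0.7, -0.3, -1.1]
opening: 0.0103
```

```bash
python3 -c "
from h import *
o,im=snap('w12')
M=R.from_rotvec(o['ee_rot']).as_matrix();f=o['tool_pos']+M@[-.00135,.00165,.1234];print('foot',f);print(M[:,2])
a=cv2.resize(im[170:260,260:370],(800,655),interpolation=cv2.INTER_CUBIC)[:600];cv2.imwrite('pics/c12.png',a)
o,im=snap('s12','scene');a=cv2.resize(im[190:310,300:420],(600,600),interpolation=cv2.INTER_CUBIC);cv2.imwrite('pics/cs12.png',a)
"
```

```text
13.425 [0.6132 0.1071 0.2252] [-9.3330e-01 -2.9984e+00  9.0000e-04] [-0.7 -0.3 -1.1] [-0.1  -0.06  0.02]
foot [0.61504522 0.10763987 0.1017872 ]
[-1.35155560e-03 -1.72459697e-04 -9.99999072e-01]
13.475 [0.6134 0.1071 0.2259] [-9.335e-01 -2.999e+00  4.000e-04] [-0.4  0.1 -1.1] [-0.02  0.01  0.01]
```

View pics/c12.png

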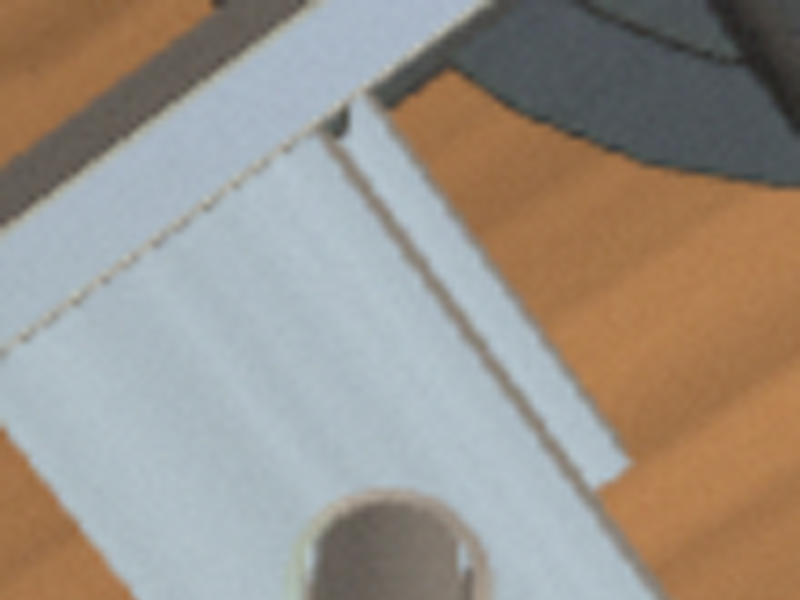

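View pics/cs12.png

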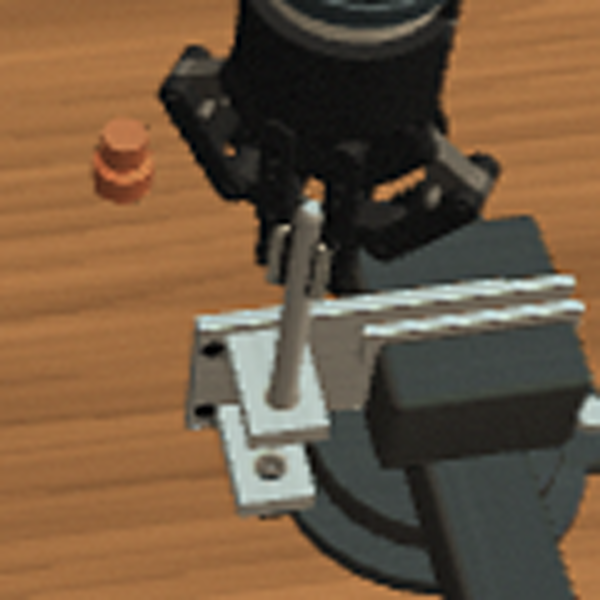

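Emit:
{"op": "arm_command", "data": {
  "moves": [0,0,-6,0,0,0,0,0,0,-6,0,0,0,0,0,0,-5,0,0,0,0,0,0,-5,0,0,0,0,0,0,-5,0,0,0,0]
}}

```text
time: 14.15
tool_pos: [0.6134, 0.1072, 0.1989]
ee_rot: [-0.934, -2.999, 0.0]
ft_force: [0.1, 1.1, -2.5]
opening: 0.0105
```

Emit:
{"op": "arm_command", "data": {
  "moves": [0,0,-6,0,0,0,0,0,0,-6,0,0,0,0,0,0,-6,0,0,0,0,0,0,0,0,0,0,0,0,0,0,0,0,0,0]
}}

```text
time: 14.78
tool_pos: [0.6136, 0.1072, 0.1814]
ee_rot: [0.934, 3.0, 0.0]
ft_force: [0.3, -0.6, -1.1]
opening: 0.0105
```

```bash
python3 -c "
from h import *
o,im=snap('w13')
M=R.from_rotvec(o['ee_rot']).as_matrix();f=o['tool_pos']+M@[-.00135,.00165,.1234];print('foot',f);print(M[:,2])
print(proj(cam('scene'),[f,f+[0,0,.17],[f[0],f[1],.072]]))
a=cv2.resize(im[170:470,220:420],(400,600));
o,im=snap('s13','scene');b=cv2.resize(im[200:320,310:390],(400,600),interpolation=cv2.INTER_CUBIC);cv2.imwrite('pics/c13.png',np.hstack([a,b]))
for r in cut_out('pin','scene')[:2]:
  y,x=np.nonzero(r['pixels']);print(r['conf'],y.min(),y.max(),x[y==y.min()].mean())
"
```

```text
14.775 [0.6136 0.1072 0.1814] [0.9336 2.9996 0.    ] [ 0.3 -0.6 -1.1] [-0.04  0.01 -0.05]
foot [0.61561847 0.10775604 0.05802469]
[ 6.69051159e-05  9.57234104e-06 -9.99999998e-01]
[[352.45468738 288.93929912]
 [359.80063887 245.36939939]
 [352.98510651 285.79330661]]
14.825 [0.6136 0.1072 0.1816] [9.3360e-01 2.9994e+00 2.0000e-04] [ 0.8  1.1 -1.1] [-0.03 -0.04  0.05]
```

View pics/c13.png

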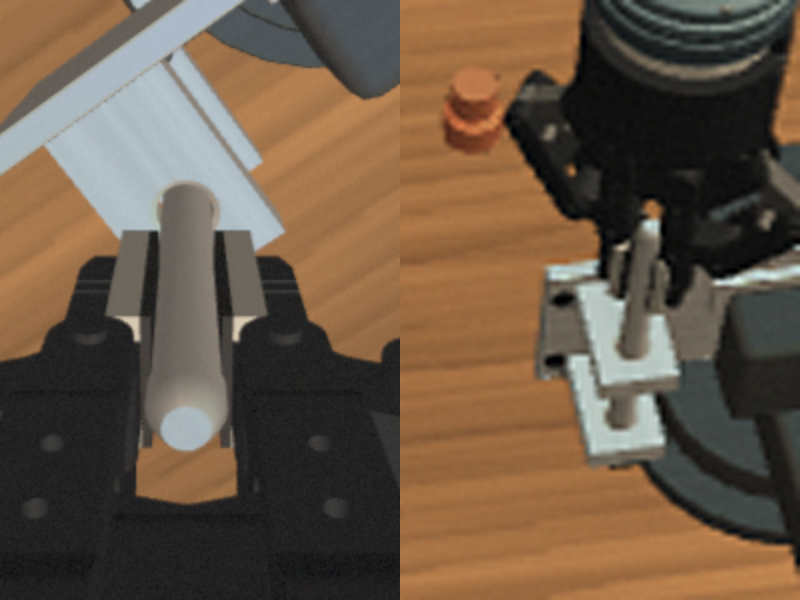

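```bash
python3 -c "
from h import *
im=cv2.imread('pics/s13.png');cv2.imwrite('pics/c13b.png',cv2.resize(im[190:390,120:320],(600,600),interpolation=cv2.INTER_CUBIC))"
```

```text
(no output)
```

View pics/c13b.png

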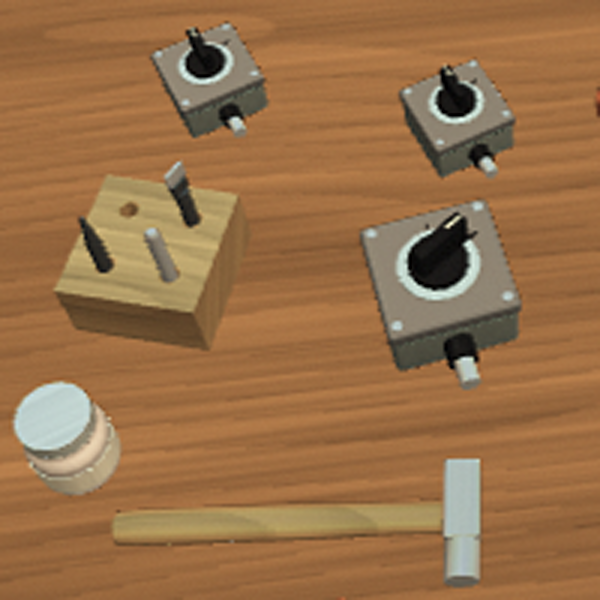

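The crop shows the big switch's pointer on the long tick, at about (460,215). The other tools are still in their holes and nothing else has moved. I'm handing the job in.

```bash
python3 -c "
from h import *
print(close_job());o=observe();print(o['time'],o['tool_pos'],o['opening'],o['ft_force'])"
```

```text
the job is handed in; nothing more can be done
None
the job is handed in; nothing more can be done
```

The job is handed in after about 15 s of robot time. The extractor switch is on, and the long pin hangs through both lugs of the bracket, still held in the gripper.

- **Switch:** I turned the handle of the largest switch box (about 102 mm wide as measured, against roughly 70 mm for the two look-alikes) 60° clockwise. The last pictures show its pointer on the long "on" tick.
- **Pin:** I drew it from the tool block and threaded it without meeting resistance; the wrist force never went above about 3 N. The fingers were commanded shut with 60 N.
- **Depth and alignment:** The lower end works out at about 58 mm above the bench, so about 14 mm sticks out below the lower lug. It is within about 0.5 mm of the hole axis and tilted about 0.003 rad. These come from the arm pose and the pin's fitted position in the gripper, because the lower end itself cannot be seen below the lug.
- **Checks that agreed:** The pin's top in the scene picture lies within about 0.3 pixel of where it should be. Its place in the gripper did not change, so it did not slip. The other tools and the things by the switch box look unmoved.
- **Checks that failed or disagreed:**
  - The network did not find the pin in the last scene picture.
  - The opening reads 10.5 mm on the 12 mm pin, and it also read low on the 13 mm switch bar.
  - The triangulated height of the upper lug was about 2 mm below the stated 142 mm, which is within the calibration error.

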